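# Hold a measuring cell home against the sprung plunger

## Task

Take the measuring cell with the blue top out of the white rack and set it upright in the channel of the metal nest, in front of the brass plunger. Then slide it along the channel, pushing the plunger in, until the cell is fully home against the two dark steel stops; keep it gently but firmly pressed there (10 N or so more than the spring, no ramming) for two seconds, and finish still holding it against the stops, because the spring throws it back if let go. Leave the other two cells, the jar and the tip box where they are.

Things in the scene. Friction and masses are not known exactly. Their poses are not given: they have to be found in the camera images.
- blue_cell_center (a point): Centre (half-way up) of the loose cell to load: an upright grey block 44 long (x) x 26 wide (y) x 52 tall (z) mm, 0.11 to 0.23 kg, with a blue band round the top 10 mm, small round windows in its long sides, two steel ports on top. Either end may go first. Its underside is 26 mm below this point. Grasp across the 26 mm width.
- blue_cell: The blue-topped cell itself, as the solid that presses on the stops; origin at the centre of its underside, axes as blue_cell_center.
- yellow_cell_center (a point): Centre of another loose cell, same size and shape, with a yellow top, in the rack; bystander, leave alone.
- green_cell_center (a point): Centre of another loose cell, same size and shape, with a green top, in the rack; bystander, leave alone.
- rack: Fixed white rack 72 (x) x 256 (y) mm; origin at the centre of its underside, z up. Three pockets in a row at y = -80, 0 and 80 mm hold one cell each, in any order, standing on its floor 6 mm above the bench, within 0.1 rad of the rack's axes. Pockets are 64 x 44 mm inside, lips 6 mm above that floor.
- channel (a point): Point on the floor of the nest's channel, on its centre line, 12 mm above the bench, at the centre of the nest plate's top. Its +x runs along the channel towards the plunger and stops, y across, z up. Guide walls 12 mm high, 31 mm apart inside, run from x = -5 to 55 mm and flare apart towards -x to about 50 mm inside at x = -37 mm; from there to x = -110 mm the plate is bare.
- nest: The fixed nest: aluminium base plate 220 (x) x 110 (y) x 12 mm, with grey guide walls forming the channel along its x. Origin at the centre of its underside, axes as channel. At its +x end, x = 71 to 101 mm, stands the white plunger housing, 60 mm wide, rising 30 mm above the channel floor.
- stop: Two fixed dark steel stop shoulders at the channel's end, each 8 mm wide, at y = -10.5 and 10.5 mm, 26 mm high above the channel floor; their faces look to -x and lie at x = 55 mm in the frame of channel. Origin at that of nest, same axes. A cell fully home has its centre at x = 33 mm.
- stop_face (a point): Point midway between the faces of the two stops, on the plunger's axis: x = 55 mm in the frame of channel, 16 mm above the channel floor; same axes.
- plunger (a joint): Travel (m) of the sprung brass plunger, a round pin 9 mm in diameter between the stops, 16 mm above the channel floor. 0 = fully out, tip 12 mm proud of the stop faces, x = 43 mm in the frame of channel. It grows as it is pushed along +x and reads 0.012 when the cell touches the stops. The spring pushes back with 2.7 N at 0 and 8.1 N at 0.012.
- bottle: Closed clear round jar with a blue cap, 56 mm diameter, 110 mm tall, loose; origin at the centre of its underside. Bystander.
- tipbox: Blue tip box with a clear lid over yellow, 85 (x) x 122 (y) x 71 mm tall, loose; origin at the centre of its underside. Bystander.
Not all that is in view belongs to the job. Leave any orange or purple look-alike of the blue_cell alone.

How it is judged:
On the way, in this order (a step that is already met when the one before it is completed fails the run):
1. the blue cell stands in the channel in front of the plunger, which it has not yet pushed in (x of blue_cell_center in the frame of channel between -0.09 and 0.024 m and y of blue_cell_center in the frame of channel between -0.012 and 0.012 m and z of blue_cell_center in the frame of channel between 0.022 and 0.031 m and angle between blue_cell_center's own z axis and vertical below 0.15 rad and value of joint plunger below 0.003 m), for 0.1 s.
2. the blue cell is pressed home against the stops and held there (y of blue_cell_center in the frame of channel between -0.005 and 0.005 m and z of blue_cell_center in the frame of channel between 0.022 and 0.03 m and angle between the x axis of blue_cell_center and the x axis of channel, either way round below 0.12 rad and angle between blue_cell_center's own z axis and vertical below 0.08 rad and value of joint plunger above 0.0102 m and contact force between blue_cell and stop between 1 and 30 N and contact force between any of the fingers, the arm and blue_cell above 1 N), for 1 s.
At the end, for the whole second after the job is handed in: The blue-topped cell stands upright in the channel (5 mm of its centre line, 4 mm of floor height, 0.12 rad turn, 0.08 rad tilt), plunger in more than 10.2 mm, pressing on the stops with 1 to 30 N, touched by the robot with over 1 N, at rest (all of step 2 and linear speed of blue_cell below 0.01 m/s); the arm keeps its last pose, push and grip.
It fails at once if the cell is rammed into the stops (over 50 N) (contact force between blue_cell and stop above 50 N).
It fails at once if a bystander is moved more than 20 mm (distance of any of yellow_cell_center, green_cell_center, bottle, tipbox from where it was at the start of the episode above 0.02 m).
It also fails if it takes over 54 s, if anything falls off the work surface, if the arm or the gripper's body presses on something with over 40 N, if the wrist force passes 120 N, or if a joint passes its speed limit or range.

## Robot

A 6-joint arm with a two-finger parallel gripper is mounted at the origin on the work surface. World frame = base frame: x ahead of the robot, y to its left, z up, the work surface at z = 0. Lengths are in m, angles in rad, forces in N, time in s.
With the tool pointing down it reaches from about 0.375 to 0.9 m from the base axis. Payload 3.1 kg.
Tool frame: the origin (TCP) lies between the finger pads; the fingertips stand 19 mm ahead of it and the grasp point (between the pads) is the TCP; z points along the fingers, y is the direction in which the jaws open and shut (so a half turn about z gives the same grasp; the last joint's range is limited). The gripper opens to 85 mm and grips with 20 to 120 N. Pads are 22 mm wide; open, the fingers measure 114 mm over their backs; the gripper's body (76 mm by 85 mm) begins 54 mm behind the grasp point. The pads swing forward as they close: fully open they stand 13 mm farther back than shut.
Start: joints at [1.151, 0.527, 1.433, -0, 1.181, -0.178], TCP at [0.15, 0.607, 0.25] pointing down, gripper open.
Joint ranges: [-3.08, 3.08], [-0.75, 2.2], [0.22, 2.44], [-1.43, 4.57], [0, 2.65], [-2.85, 2.85]. Speed limits (rad/s): [2.79, 2.79, 3.14, 3.14, 3.14, 3.14].

## Interface

Orientations are given as a unit quaternion [x, y, z, w].
In Python, from station import manip, optics, job gives the robot as it stands.
- The arm moves only by the shell command python3 -m inch 'ROWS' [OPENING] [FORCE]. ROWS is JSON, one flat list of numbers, 4 for each row, row after row: the shift along the world's x, y, z in cm, then the turn about the world's z in rad. A call has 1 to 20 rows; each row shifts and turns the commanded pose from where the row before left it; what a row does not reach is not made up. A row lasts 1/8 s, in which the tool goes at most 62.5 mm and 10.7 degrees, less where a joint would pass 70% of its speed; a pose out of reach is approached as far as the arm can. A call with a gripper value outside its range is refused whole. OPENING is the opening in per cent of the stroke, from 0 (shut) to 100 (fully open), set as the call begins (- or left out, the last holds). The fingers move at their own pace and stop on an object; FORCE is the grip in N (left out, the last holds). Time passes only in rows, so rows that do not move let the fingers close. It gives the time, the measured TCP pose, the force and the opening at its end, in the units of the state.
- manip.sense(): the state, without advancing time (a new reading comes with each control period).
- optics.snapshot(name): name is "scene" or "side" or "wrist"; returns (picture, depth): 400x640x3 uint8, red, green, blue; 400x640 float32, m along the optical axis (not along the pixel's ray), 0 where there is no reading.
- optics.camera_model(name): a dict with "mtx" (3x3 intrinsics, pixels), "camera_from_world" (4x4, takes a point from world to camera coordinates); the wrist camera has in their place "tool_from_camera" (4x4, takes a point from camera to tool coordinates, whose origin is the TCP and whose axes are the flange's). Camera axes: x right, y up, looking along -z (the intrinsics and any distortion apply to the point x, -y, -z); pixel columns grow to the right and rows downward; lengths in m; the calibration is good to about 2 mm. The wrist camera is an equidistant fisheye: a pixel r from the principal point sees the ray r / f radians off the axis. A picture is of the moment at which its call begins: read the wrist's pose just before it. camera_model takes no time and is no camera call.
- job.sign_off(): hands the job in, once; it reports no verdict.
The state is a dict: "t": time; "q": joint angles; "qd": joint speeds; "tau": joint torques, N m; "tcp_pos": TCP position; "tool_rot": TCP orientation; "force": force on the tool from outside, world axes, zero at the start; "ft_torque": the same for the moment, N m; "finger_gap": opening from 0.0 (shut) to 1.0 (fully open).
Only numpy, scipy, OpenCV 4.12 (cv2) and the standard library are available. Lean on these libraries where they do the work, as an engineer would, in place of code of your own. Each camera call takes 0.05 s, during which the arm holds its last target.

## Working session

There is one attempt and no reset: what is moved stays moved. The work goes in short steps, Python scripts to look and compute and a shell command to move; the robot and the scene stay as the last step left them, time stands still between calls to the robot, and variables do not carry over. Pictures are saved under pics/ and viewed, and the job is handed in when it is done.

```bash
ls; mkdir -p pics
python3 - <<'E'
from station import manip, optics, job
import cv2, numpy as np
s=manip.sense(); print(s)
for n in ["scene","side","wrist"]:
    p,d=optics.snapshot(n); cv2.imwrite(f"pics/{n}0.png",p[:,:,::-1]); np.save(f"pics/{n}0.npy",d)
    print(n,optics.camera_model(n))
E
```

```text
pics
{'t': 0.0, 'q': array([ 1.15052551e+00,  5.28485038e-01,  1.43387871e+00, -2.18413078e-05,
        1.18140279e+00, -1.78514552e-01]), 'qd': array([-3.08870152e-04,  1.60404204e-05, -1.40883367e-03,  1.72449251e-03,
        8.19538282e-04, -2.11098515e-04]), 'tau': array([ 1.20518903e-04, -4.42349768e+01, -1.78026527e+01, -2.39898418e-04,
        8.47144373e-03, -7.70232901e-06]), 'tcp_pos': array([0.14934002, 0.60621064, 0.24932948]), 'tool_rot': array([ 1.20579779e-01,  9.92703045e-01, -1.04156757e-03, -3.10932887e-04]), 'force': array([ 0.16359771, -0.78298051, -0.20119291]), 'ft_torque': array([ 0.01725222, -0.01295221, -0.01046744]), 'finger_gap': 0.9964255166589032}
scene {'mtx': array([[465.16970101,   0.        , 321.2038196 ],
       [  0.        , 465.16970101, 199.73609597],
       [  0.        ,   0.        ,   1.        ]]), 'camera_from_world': array([[ 0.56517946,  0.82467326,  0.02204975, -0.28137675],
       [-0.48279669,  0.30896942,  0.81941763,  0.2692982 ],
       [ 0.66893911, -0.47376356,  0.57277269, -1.32227051],
       [ 0.        ,  0.        ,  0.     
[... 286 characters left out ...]
4294,  0.51895067,  0.74272489, -0.27403345],
       [-0.49273925, -0.55611517,  0.66928615, -0.89653072],
       [ 0.        ,  0.        ,  0.        ,  1.        ]])}
wrist {'mtx': array([[309.70691629,   0.        , 327.55818126],
       [  0.        , 309.70691629, 197.88074689],
       [  0.        ,   0.        ,   1.        ]]), 'tool_from_camera': array([[ 4.52032601e-04,  9.60074148e-01,  2.79745287e-01,
         7.13243943e-02],
       [ 9.99999822e-01, -5.42977033e-04,  2.47602713e-04,
         7.51214334e-05],
       [ 3.89612230e-04,  2.79745125e-01, -9.60074223e-01,
        -1.23195188e-01],
       [ 0.00000000e+00,  0.00000000e+00,  0.00000000e+00,
         1.00000000e+00]])}
```

View pics/scene0.png

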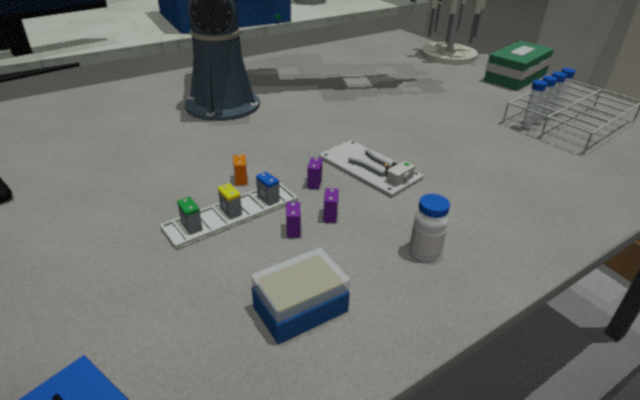

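View pics/side0.png

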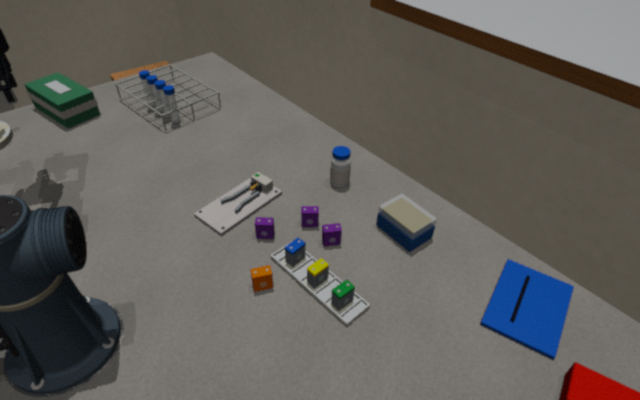

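View pics/wrist0.png

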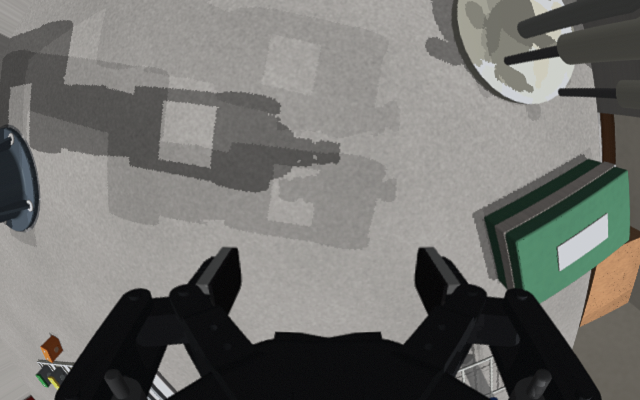

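The blue-topped cell is in the rack's end pocket at scene (267,187), side (296,250). The only other blue tops are the jar cap (433,205) and the tubes. The orange block (240,168) and the purple ones (315,172), (331,205), (293,220) stand outside the rack, so they are decoys. Enlarging to confirm.

```bash
cat > h.py <<'E'
from station import manip, optics, job
import cv2, numpy as np
from scipy.spatial.transform import Rotation as R
def ray(n,u,v,s=None):
    c=optics.camera_model(n);K=c["mtx"]
    a=(u-K[0,2])/K[0,0]; b=(v-K[1,2])/K[1,1]
    if n=="wrist":
        r=np.hypot(a,b); k=np.sin(r)/r if r>1e-9 else 1
        d=np.array([a*k,-b*k,-np.cos(r)])
        T=c["tool_from_camera"]; W=R.from_quat(s["tool_rot"]).as_matrix()
        return s["tcp_pos"]+W@T[:3,3], W@T[:3,:3]@d
    M=c["camera_from_world"]; d=np.array([a,-b,-1.])
    return -M[:3,:3].T@M[:3,3], M[:3,:3].T@d
def onz(n,u,v,z,s=None):
    o,d=ray(n,u,v,s); return o+d*(z-o[2])/d[2]
def tri(*rs):
    A=np.zeros((3,3));b=np.zeros(3)
    for o,d in rs:
        d=d/np.linalg.norm(d);P=np.eye(3)-np.outer(d,d);A+=P;b+=P@o
    x=np.linalg.solve(A,b)
    res=[np.linalg.norm((np.eye(3)-np.outer(d,d)/(d@d))@(x-o)) for o,d in rs]
    return x,res
E
python3 - <<'E'
from h import *
a=cv2.imread("pics/scene0.png"); b=cv2.imread("pics/side0.png")
cv2.imwrite("pics/c1.png",cv2.resize(a[130:260,150:450],None,fx=2.6,fy=2.6,interpolation=cv2.INTER_CUBIC))
cv2.imwrite("pics/c2.png",cv2.resize(b[160:330,180:380],None,fx=3.5,fy=3.5,interpolation=cv2.INTER_CUBIC))
for n,im in(("scene",a),("side",b)):
    h=cv2.cvtColor(im,cv2.COLOR_BGR2HSV)
    for nm,lo,hi in(("blue",100,122),("yel",22,32),("grn",50,75),("pur",130,160),("or",5,18)):
        m=cv2.inRange(h,(lo,120,60),(hi,255,255))
        k,l,st,ce=cv2.connectedComponentsWithStats(m)
        for i in range(1,k):
            if 25<st[i,4]<3000: print(n,nm,st[i],ce[i].round(1),onz(n,*ce[i],.055).round(3))
E
```

```text
scene blue [177   0  14  33 274] [183.5  15.7] [-0.791  0.195  0.055]
scene blue [237   0  53  27 930] [262.4  13. ] [-0.674  0.498  0.055]
scene blue [532  68  43  23 446] [552.6  78.7] [0.455 0.872 0.055]
scene blue [256 172  23  16 200] [267.1 179.5] [ 0.49  -0.124  0.055]
scene blue [420 194  30  23 567] [433.9 205.1] [0.728 0.089 0.055]
scene blue [ 253  288   96   55 1581] [307.4 316.4] [ 0.82  -0.245  0.055]
scene blue [  19  356  109   44 2433] [ 76.7 384.4] [ 0.758 -0.522  0.055]
scene yel [218 184  22  17 232] [228.6 192.2] [ 0.49  -0.205  0.055]
scene grn [526  47  23  17  82] [536.8  55. ] [0.29  1.033 0.055]
scene grn [494  49  27  14  93] [507.1  56.6] [0.248 0.928 0.055]
scene grn [178 197  21  19 221] [187.9 206.3] [ 0.493 -0.285  0.055]
scene pur [308 158  14  31 325] [314.1 173.4] [ 0.52  -0.034  0.055]
scene pur [324 189  14  33 365] [330.2 205.5] [ 0.628 -0.071  0.055]
scene pur [286 202  14  36 410] [293.1 219.9] [ 0.628 -0.149  0.055]
scene or [233 154  14  31 346] [239.8 169.6] [ 0.429 -0.152  0.055]
scene or [620 250   9  13  46] [623.1 255.8] [0.992 0.244 0.055]
scene or [607 259  14  12  69] [614.  263.9] [0.995 0.212 0.055]
side blue [139  71  35  24 292] [156.2  81.8] [0.595 0.82  0.055]
side blue [333 146  17  14 195] [341.  152.3] [0.819 0.081 0.055]
side blue [285 238  20  16 172] [294.7 245.6] [ 0.486 -0.125  0.055]
side yel [307 258  22  19 224] [317.5 267.2] [ 0.485 -0.208  0.055]
side grn [ 26  74  65  31 810] [57.9 89.5] [0.306 0.973 0.055]
side grn [333 280  21  18 188] [343.  288.6] [ 0.489 -0.286  0.055]
side pur [302 207  16   8 100] [309.6 210.2] [ 0.589 -0.054  0.055]
side pur [255 218  18   8 123] [263.8 221.7] [ 0.477 -0.016  0.055]
side pur [323 224  18   9 126] [331.4 228.3] [ 0.589 -0.137  0.055]
side or [111  61  57  19 263] [136.1  70.1] [0.578 0.952 0.055]
side or [251 265  22  27 459] [261.7 277.9] [ 0.374 -0.155  0.055]
```

View pics/c1.png

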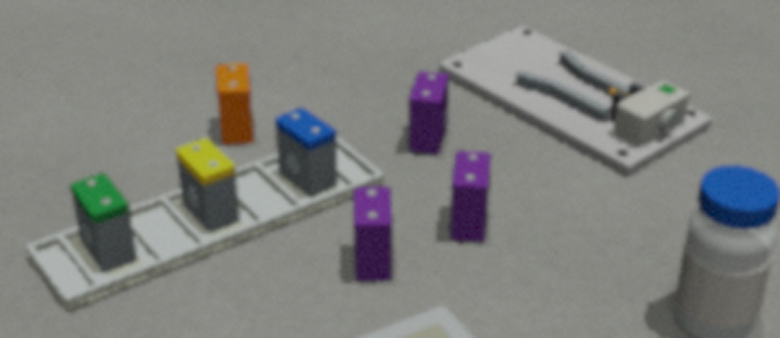

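View pics/c2.png

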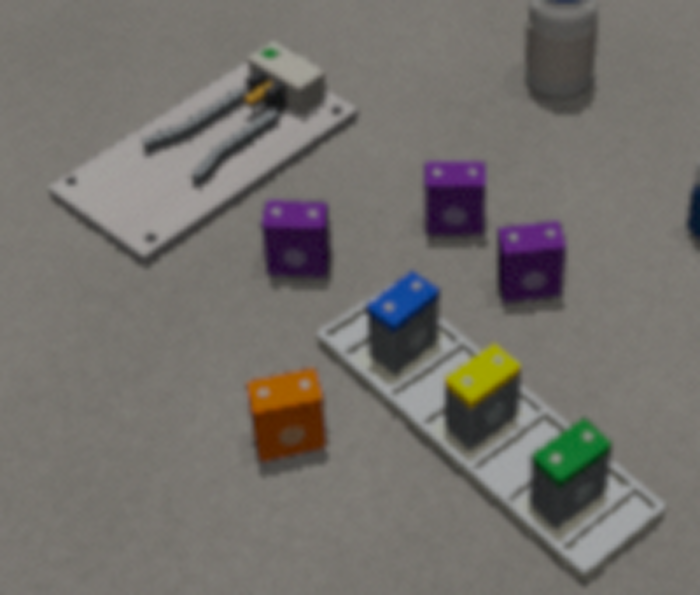

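Confirmed: blue band on a grey body standing in the rack, with the purple and orange blocks outside it. Now measure the nest plate corners and the two ports on the cell's top.

Run:
```python
from h import *
S=lambda u,v:(150+u/2.6,130+v/2.6); D=lambda u,v:(180+u/3.5,160+v/3.5)
for nm,f,n,P in(("scene",S,"scene",[(443,66),(523,30),(708,120),(628,166)]),("side",D,"side",[(53,190),(275,45),(355,110),(145,256)])):
    q=np.array([onz(n,*f(*p),.012) for p in P]); print(nm,q.round(3).tolist(),q.mean(0).round(3),np.linalg.norm(np.roll(q,-1,0)-q,axis=1).round(3))
a=[onz("scene",*S(295,117),.058),onz("scene",*S(314,130),.058)]
b=[onz("side",*D(391,307),.058),onz("side",*D(417,286),.058)]
for p in a,b: print(np.round(p,3),np.arctan2(*(p[1]-p[0])[1::-1]))
```

```text
scene [[0.405, 0.061, 0.012], [0.389, 0.163, 0.012], [0.598, 0.197, 0.012], [0.614, 0.094, 0.012]] [0.501 0.129 0.012] [0.103 0.212 0.103 0.211]
side [[0.379, 0.157, 0.012], [0.606, 0.198, 0.012], [0.607, 0.09, 0.012], [0.396, 0.055, 0.012]] [0.497 0.125 0.012] [0.231 0.108 0.215 0.103]
[[ 0.476 -0.124  0.058]
 [ 0.5   -0.121  0.058]] 0.1313371833867875
[[ 0.475 -0.128  0.058]
 [ 0.5   -0.124  0.058]] 0.15791473172792983
```

```bash
python3 -m inch '[2.4,-4.3,0,0.028,2.4,-4.3,0,0.028,2.4,-4.3,0,0.028,2.4,-4.3,0,0.028,2.4,-4.3,0,0.028,2.4,-4.3,0,0.028,2.4,-4.3,0,0.028,2.4,-4.3,0,0.028,2.4,-4.3,0,0.028,2.4,-4.3,0,0.028,2.4,-4.3,0,0.028,2.4,-4.3,0,0.028,2.4,-4.3,0,0.028,2.4,-4.3,0,0.028,0,0,0,0,0,0,0,0]' 100 40
python3 - <<'E'
from h import *
s=manip.sense(); np.save("pics/s1.npy",s,allow_pickle=True); print(s["q"].round(3),s["tcp_pos"],s["tool_rot"],s["force"])
p,d=optics.snapshot("wrist"); cv2.imwrite("pics/wrist1.png",p[:,:,::-1])
E
```

```text
t: 2.15
tcp_pos: [0.4848, 0.005, 0.2499]
tool_rot: [-0.075, 0.997, 0.0, -0.001]
force: [1.3, -0.5, 0.1]
finger_gap: 1.002
[-0.221  0.341  1.775  0.     1.027 -1.941] [0.48481585 0.00501205 0.24989323] [-7.45792926e-02  9.97214617e-01  4.41070898e-04 -8.61452635e-04] [ 1.26921276 -0.54426362  0.11275791]
```

View pics/wrist1.png

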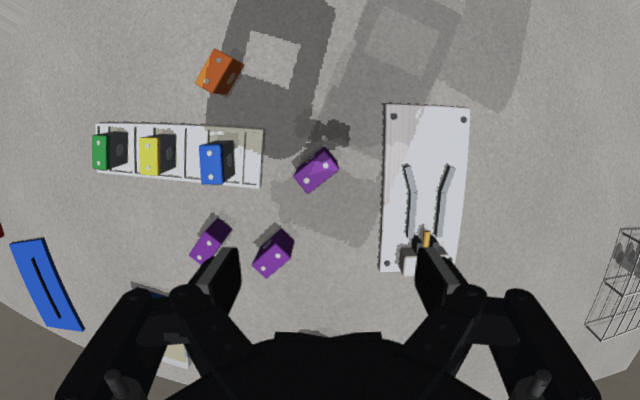

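The wrist view shows the rack at left with the blue top at (213,163), the three purple blocks, and the nest at right (425,185) with its opening towards the robot and its plunger at (427,240).

Run:
```python
from h import *
a=cv2.imread("pics/wrist1.png")
cv2.imwrite("pics/c3.png",cv2.resize(a[95:280,370:480],None,fx=3.2,fy=3.2,interpolation=cv2.INTER_CUBIC))
cv2.imwrite("pics/c4.png",cv2.resize(a[115:195,80:270],None,fx=4,fy=4,interpolation=cv2.INTER_CUBIC))
s=np.load("pics/s1.npy",allow_pickle=True).item()
h=cv2.cvtColor(a,cv2.COLOR_BGR2HSV); m=cv2.inRange(h,(100,120,60),(122,255,255)); m[:,:190]=0;m[:,270:]=0
k,l,st,ce=cv2.connectedComponentsWithStats(m)
for i in range(1,k):
    if st[i,4]>60: print(st[i],ce[i],onz("wrist",*ce[i],.058,s), onz("wrist",*ce[i],.055,s))
```

```text
[199 144  25  40 822] [211.16058394 163.58394161] [ 0.48529734 -0.1218191   0.058     ] [ 0.4859709  -0.12292593  0.055     ]
```

View pics/c3.png

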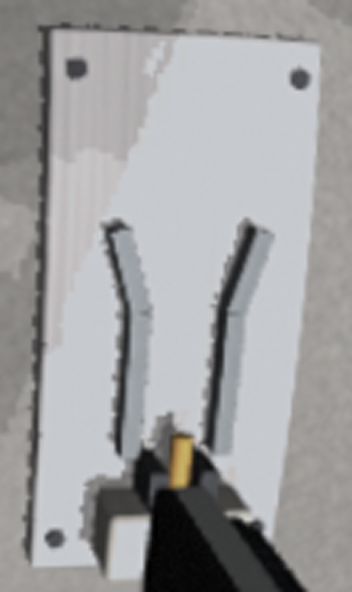

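View pics/c4.png

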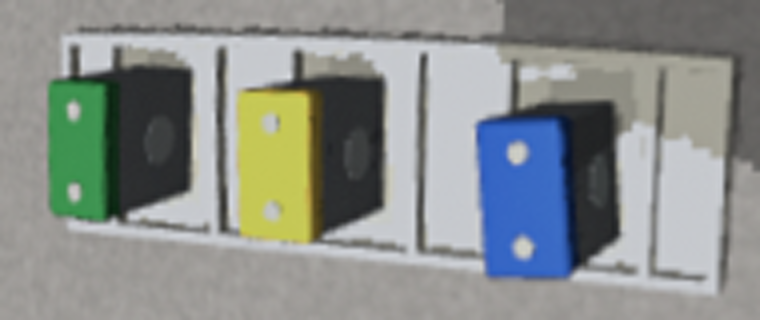

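Run:
```python
from h import *
s=np.load("pics/s1.npy",allow_pickle=True).item()
N=lambda u,v,z:onz("wrist",370+u/3.2,95+v/3.2,z,s)
C=lambda u,v,z:onz("wrist",80+u/4,115+v/4,z,s)
a,b=C(517,152,.059),C(522,248,.059); print("ports",a,b,"mid",(a+b)/2,"yaw",np.arctan2(*(b-a)[1::-1]),np.linalg.norm(b-a))
q=[C(483,122,.058),C(567,116,.058),C(577,270,.058),C(492,277,.058)]
print("blue top",np.round(q,4).tolist(),np.mean(q,0),"yaws",[np.arctan2(*(q[j]-q[i])[1::-1]).round(3) for i,j in((0,3),(1,2))],np.linalg.norm(q[1]-q[0]),np.linalg.norm(q[3]-q[0]))
h=np.array([N(76,68,.012),N(300,78,.012),N(55,538,.012),N(255,527,.012)])
print("holes",h.round(4).tolist(),h.mean(0),"yaw",[np.arctan2(*(h[j]-h[i])[1::-1]).round(3) for i,j in((0,2),(1,3))],np.linalg.norm(h[1]-h[0]),np.linalg.norm(h[2]-h[0]))
c=[N(48,28,.012),N(320,42,.012),N(32,566,.012)]
print("corners",np.round(c,4).tolist(),"ctr",(c[1]+c[2])/2,"yaw",np.arctan2(*(c[2]-c[0])[1::-1]),np.linalg.norm(c[1]-c[0]),np.linalg.norm(c[2]-c[0]))
print("plunger tip",N(181,436,.0325), )
# walls: inner-top edges straight section (z=.024)
L=[N(131,315,.024),N(121,455,.024)];L2=[N(151,312,.024),N(140,450,.024)]
Rr=[N(224,310,.024),N(208,450,.024)];R2=[N(244,312,.024),N(230,452,.024)]
for w in(L,L2,Rr,R2): print(np.round(w,4).tolist(),np.arctan2(*(w[1]-w[0])[1::-1]))
```

```text
ports [ 0.47381128 -0.12453408  0.059     ] [ 0.50000614 -0.12129101  0.059     ] mid [ 0.48690871 -0.12291254  0.059     ] yaw 0.12317849933278077 0.026394858271821326
blue top [[0.4669, -0.1356, 0.058], [0.4627, -0.1113, 0.058], [0.5042, -0.1051, 0.058], [0.5097, -0.1303, 0.058]] [ 0.48589465 -0.12058958  0.058     ] yaws [np.float64(0.124), np.float64(0.147)] 0.02471176845635248 0.04309588813319614
holes [[0.408, 0.0721, 0.012], [0.3933, 0.1612, 0.012], [0.5955, 0.1023, 0.012], [0.5808, 0.191, 0.012]] [0.49440466 0.1316528  0.012     ] yaw [np.float64(0.16), np.float64(0.158)] 0.0903046119041957 0.1899307623516665
corners [[0.3954, 0.0593, 0.012], [0.3775, 0.1671, 0.012], [0.6099, 0.0956, 0.012]] ctr [0.49370852 0.131324   0.012     ] yaw 0.16751779754491153 0.10921289044106222 0.21755881968428062
plunger tip [0.53612596 0.1363047  0.0325    ]
[[0.4941, 0.1078, 0.024], [0.5502, 0.1171, 0.024]] 0.1642484960030692
[[0.4917, 0.1153, 0.024], [0.5471, 0.1243, 0.024]] 0.16129905660079752
[[0.4864, 0.1445, 0.024], [0.5436, 0.153, 0.024]] 0.14759982377736963
[[0.4859, 0.153, 0.024], [0.5433, 0.1628, 0.024]] 0.16941282555418224
```

Wrist, scene and side estimates agree, and the sizes check out: hole pitch 90×190 mm, top about 25×43 mm. That gives the cell at about (0.486, -0.122) with yaw 0.13, and the channel at about (0.494, 0.132) with yaw 0.16. I'm going above the cell with a partial opening and the fingertips kept above wall height, so TCP about 34 mm over the cell's underside.

```bash
python3 -m inch '[0,-3.2,-2,-0.01,0,-3.2,-3,-0.01,0.1,-3.2,-3,0,0,-3.1,-3,0,0,0,-2,0,0,0,0,0,0,0,0,0]' 62 60
python3 - <<'E'
from h import *
s=manip.sense(); print(s["tcp_pos"],s["tool_rot"],s["force"])
p,d=optics.snapshot("wrist"); a=p[:,:,::-1].copy(); cv2.imwrite("pics/wrist2.png",a)
h=cv2.cvtColor(a,cv2.COLOR_BGR2HSV); m=cv2.inRange(h,(100,120,60),(122,255,255))
k,l,st,ce=cv2.connectedComponentsWithStats(m)
for i in range(1,k):
    if st[i,4]>200: print(st[i],ce[i],onz("wrist",*ce[i],.057,s))
E
```

```text
t: 3.08
tcp_pos: [0.4867, -0.1212, 0.121]
tool_rot: [-0.066, 0.998, -0.0, 0.0]
force: [0.1, -0.7, 0.3]
finger_gap: 0.615
[ 0.48674985 -0.12117272  0.12097457] [-6.59111994e-02  9.97825461e-01 -1.01806387e-04  2.29810191e-04] [ 0.14776089 -0.69087407  0.26711946]
[ 304  187   41   66 2390] [323.94058577 218.83138075] [ 0.4843564  -0.12372684  0.057     ]
[   0  291   86  103 3523] [ 42.56656259 336.36588135] [ 0.70075698 -0.45959001  0.057     ]
```

View pics/wrist2.png

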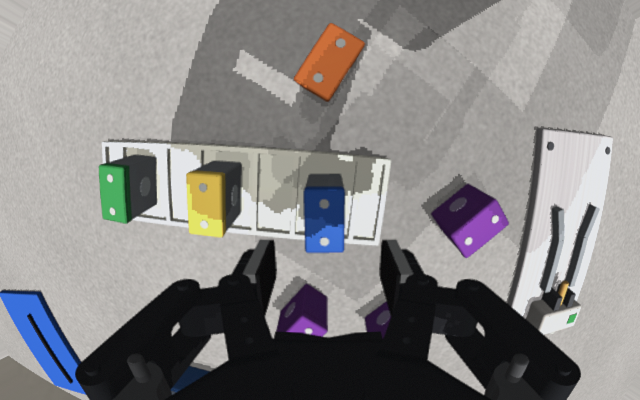

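The blue cell (324,219) lies between the open pads and aligned with them. It reads (0.485, -0.123), so I'm trimming 2 mm in y, descending and gripping.

```bash
python3 -m inch '[-0.1,-0.2,-2,0,0,0,-2,0,0,0,-2,0,0,0,-1.2,0,0,0,-0.9,0,0,0,0,0]' 62 60 && python3 -m inch '[0,0,0,0,0,0,0,0,0,0,0,0,0,0,0,0,0,0,0,0,0,0,0,0]' 0 70
python3 - <<'E'
from h import *
p,d=optics.snapshot("wrist"); cv2.imwrite("pics/wrist3.png",p[:,:,::-1])
E
```

```text
t: 3.88
tcp_pos: [0.4856, -0.124, 0.0392]
tool_rot: [-0.065, 0.998, 0.0, -0.0]
force: [-0.2, -0.2, -0.5]
finger_gap: 0.616
t: 4.62
tcp_pos: [0.4861, -0.1245, 0.04]
tool_rot: [-0.065, 0.998, -0.0, 0.001]
force: [-0.6, -0.7, 6.2]
finger_gap: 0.294
```

View pics/wrist3.png

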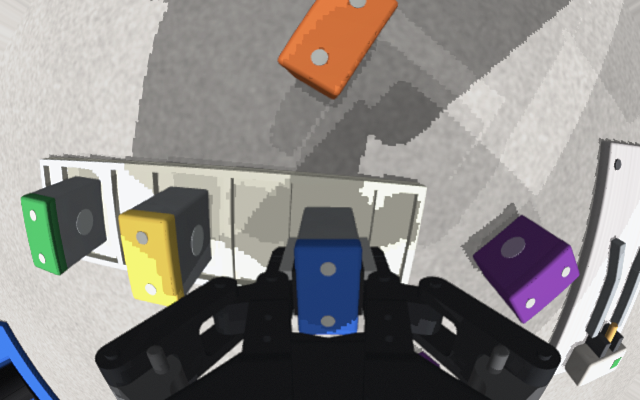

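Gripped: gap 0.294 × 85 = 25 mm, which matches the 26 mm width. The ports appear at (327,268) and (328,321). Lift, then measure the cell's offset from the TCP.

```bash
python3 -m inch '[0,0,1.5,0,0,0,3,0,0,0,4,0,0,0,3,0,0,0,0,0,0,0,0,0]' 0 70
python3 - <<'E'
from h import *
s=manip.sense(); print(s["tcp_pos"],s["tool_rot"],s["force"],s["finger_gap"])
p,d=optics.snapshot("wrist"); a=p[:,:,::-1].copy(); cv2.imwrite("pics/w4.png",cv2.resize(a[200:350,230:430],None,fx=4,fy=4,interpolation=cv2.INTER_CUBIC))
for n in("scene","side"):
    p,d=optics.snapshot(n); a=p[:,:,::-1].copy(); cv2.imwrite(f"pics/{n}4.png",a)
E
```

```text
t: 5.42
tcp_pos: [0.4848, -0.1238, 0.1538]
tool_rot: [-0.065, 0.998, 0.0, -0.001]
force: [-0.5, 0.4, -2.5]
finger_gap: 0.3
[ 0.48481504 -0.12381883  0.15379551] [-6.50301495e-02  9.97882994e-01  3.96282232e-04 -6.72324092e-04] [-0.45986199  0.38697196 -2.54132015] 0.29951448073211195
```

View pics/w4.png

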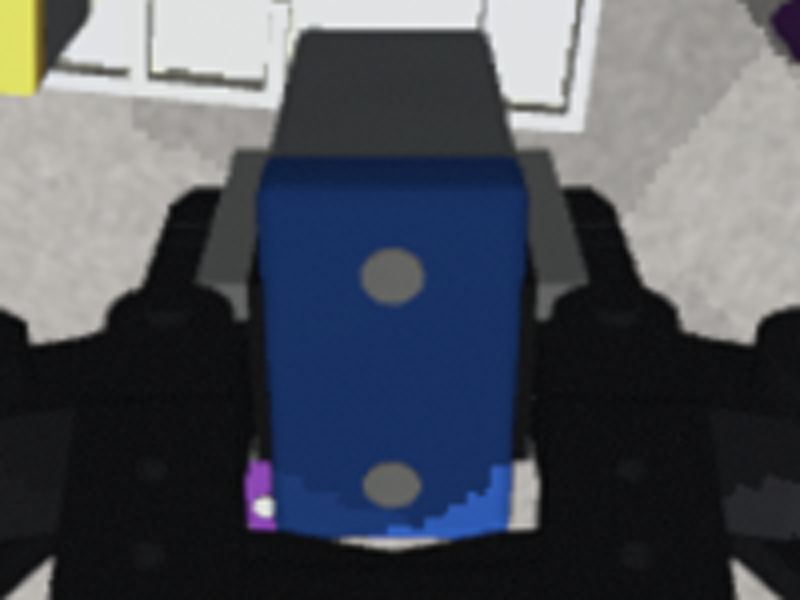

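View pics/side4.png

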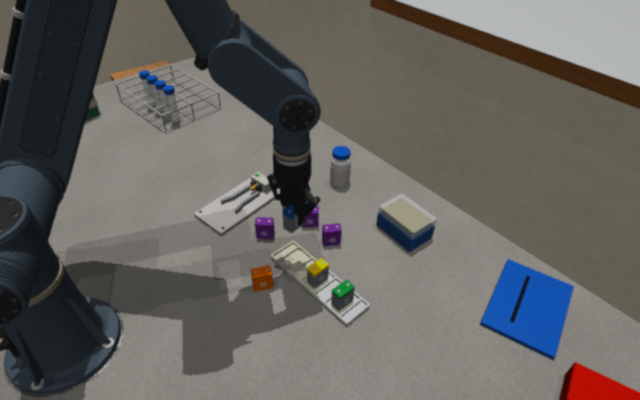

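The cell is held square in the jaws with the ports on the centre line. The yellow and green cells have not moved.

Run:
```python
from h import *
s=manip.sense()
for dz in(.016,.018,.020):
    P=[onz("wrist",230+392/4,200+v/4,s["tcp_pos"][2]+dz,s) for v in(276,485)]
    m=(P[0]+P[1])/2; y=.130
    o=m-s["tcp_pos"]; print(dz,np.linalg.norm(P[1]-P[0]),o, "yaw",np.arctan2(*(P[1]-P[0])[1::-1]), "along",o[0]*np.cos(y)+o[1]*np.sin(y))
rz=R.from_quat(s["tool_rot"]).as_matrix(); print(rz.round(4), np.arctan2(-rz[1,0],-rz[0,0]))
```

```text
0.016 0.026556182257401778 [0.00238187 0.00062009 0.016     ] yaw 0.13124677084075867 along 0.002442159107922081
0.018 0.026061561128033293 [0.0010272  0.00043581 0.018     ] yaw 0.13124677084075972 along 0.0010750314770007644
0.02 0.025566939998664853 [-0.00032747  0.00025154  0.02      ] yaw 0.1312467708407589 along -0.0002920961539205505
[[-0.9915 -0.1298 -0.0028]
 [-0.1298  0.9915  0.0014]
 [ 0.0026  0.0018 -1.    ]] 0.13013415946990728
```

```bash
python3 -m inch '[-0.6,4.1,0,0.005,-0.6,4.1,0,0.005,-0.6,4.2,0,0.005,-0.6,4.2,-1,0.005,-0.6,4.1,-2,0.005,-0.6,4.1,-2,0.005,0,0,0,0,0,0,0,0]' 0 70
python3 - <<'E'
from h import *
s=manip.sense(); np.save("pics/s5.npy",s,allow_pickle=True); print(s["tcp_pos"],s["tool_rot"],s["force"],s["finger_gap"])
for n in("wrist","scene","side"):
    p,d=optics.snapshot(n); a=p[:,:,::-1].copy(); cv2.imwrite(f"pics/{n}5.png",a)
E
```

```text
t: 6.58
tcp_pos: [0.4496, 0.1237, 0.1037]
tool_rot: [-0.08, 0.997, -0.0, -0.0]
force: [-0.6, -0.7, -1.6]
finger_gap: 0.297
[0.44961205 0.12367642 0.10371267] [-8.03435676e-02  9.96767104e-01 -8.21238478e-05 -4.93801412e-04] [-0.60259482 -0.68583428 -1.56695423] 0.2965187782838
```

View pics/wrist5.png

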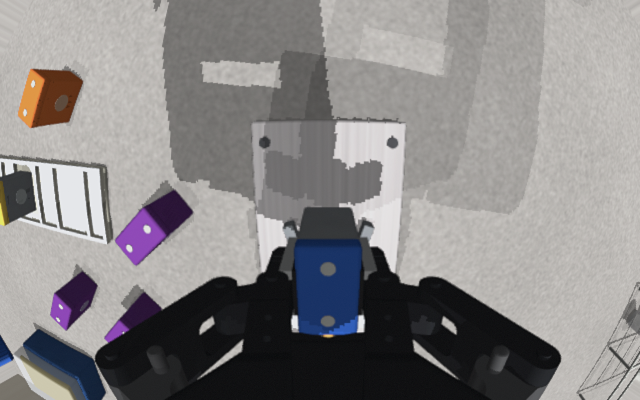

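View pics/scene5.png

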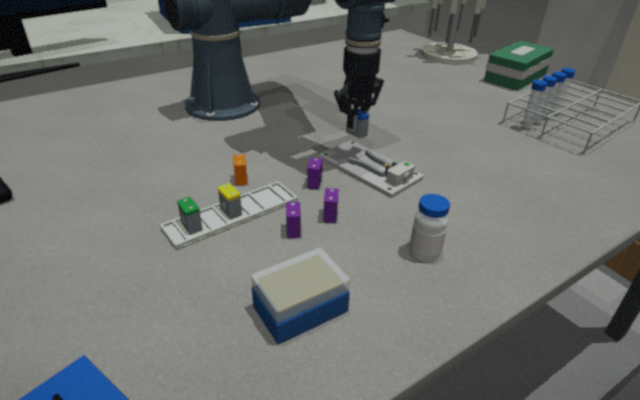

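View pics/side5.png

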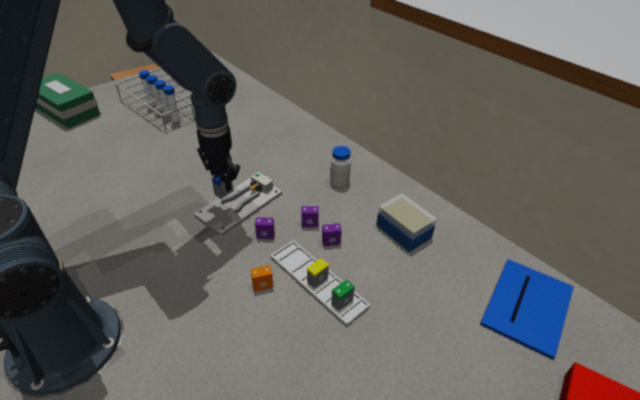

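The plate edges (252,122)/(405,122) and holes (265,142)/(392,142) sit symmetrically about the cell (328), and the line through them is level. Quick number check.

Run:
```python
from h import *
s=np.load("pics/s5.npy",allow_pickle=True).item()
a=cv2.imread("pics/wrist5.png")
cv2.imwrite("pics/c5.png",cv2.resize(a[110:250,240:415],None,fx=4,fy=4,interpolation=cv2.INTER_CUBIC))
g=cv2.cvtColor(a,cv2.COLOR_BGR2GRAY)
P=[]
for u,v in((265,142),(392,142)):
    w=g[v-10:v+11,u-10:u+11]; m=(w<75).astype(np.uint8); M=cv2.moments(m,True); c=(u-10+M['m10']/M['m00'],v-10+M['m01']/M['m00']); print(c,M['m00'])
    P.append(onz("wrist",*c,.012,s))
d=P[1]-P[0]; yaw=np.arctan2(-d[0],d[1]); m=(P[0]+P[1])/2
ex=np.array([np.cos(yaw),np.sin(yaw)]);ey=np.array([-ex[1],ex[0]])
rz=R.from_quat(s["tool_rot"]).as_matrix(); print("tool yaw",np.arctan2(-rz[1,0],-rz[0,0]))
e=s["tcp_pos"][:2]-m[:2]; print(P,np.linalg.norm(d),"yaw",yaw,"channel origin",m[:2]+.095*ex,"tcp in channel",e@ex-.095,e@ey)
```

```text
(264.48148148148147, 142.06172839506172) 81.0Traceback (most recent call last):
  File "<stdin>", line 8, in <module>
ZeroDivisionError: float division by zero
```

View pics/c5.png

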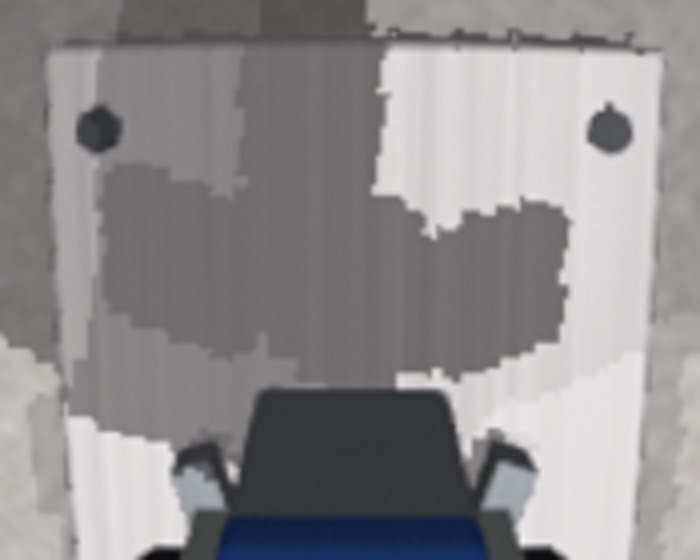

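Run:
```python
from h import *
s=np.load("pics/s5.npy",allow_pickle=True).item()
P=[onz("wrist",240+u/4,110+v/4,.012,s) for u,v in((99,130),(610,130))]
d=P[1]-P[0]; yaw=np.arctan2(-d[0],d[1]); m=(P[0]+P[1])/2
rz=R.from_quat(s["tool_rot"]).as_matrix(); print("tool yaw",np.arctan2(-rz[1,0],-rz[0,0]))
yaw=.16 if abs(yaw-.16)>.03 else yaw
ex=np.array([np.cos(yaw),np.sin(yaw)]);ey=np.array([-ex[1],ex[0]])
e=s["tcp_pos"][:2]-m[:2]; print(P,np.linalg.norm(d),"yaw",yaw,"origin",m[:2]+.095*ex,"tcp in channel",e@ex-.095,e@ey)
```

```text
tool yaw 0.16086049230695612
[array([0.40798631, 0.07224919, 0.012     ]), array([0.39350392, 0.16098856, 0.012     ])] 0.08991337055806878 yaw 0.16177521781603393 origin [0.49450469 0.13192057] tcp in channel -0.045634363755413875 -0.0009056328038836735
```

```bash
python3 -m inch '[0,0.1,-2,0,0,0,-2,0,0,0,-1,0,0,0,-0.5,0,0,0,0,0,0,0,0,0]' 0 70; python3 -m inch '[0,0,-0.1,0,0,0,-0.1,0,0,0,0,0]'; python3 -m inch '[0,0,-0.1,0,0,0,0,0]'
```

```text
t: 7.48
tcp_pos: [0.45, 0.1248, 0.0498]
tool_rot: [-0.08, 0.997, -0.0, 0.001]
force: [0.3, -0.2, -1.9]
finger_gap: 0.296
t: 7.85
tcp_pos: [0.4496, 0.1249, 0.0473]
tool_rot: [-0.08, 0.997, -0.0, 0.0]
force: [-0.2, 0.2, 0.1]
finger_gap: 0.298
t: 8.1
tcp_pos: [0.4496, 0.1248, 0.0462]
tool_rot: [-0.08, 0.997, 0.0, -0.0]
force: [-0.2, -0.2, -1.8]
finger_gap: 0.294
```

```bash
python3 -m inch '[0,0,-0.1,0,0,0,0,0,0,0,0,0]'; python3 -m inch '[0,0,-0.1,0,0,0,0,0,0,0,0,0]'
```

```text
t: 8.48
tcp_pos: [0.4496, 0.1248, 0.046]
tool_rot: [-0.08, 0.997, -0.0, 0.0]
force: [-0.9, -0.1, 5.7]
finger_gap: 0.292
t: 8.85
tcp_pos: [0.4496, 0.1248, 0.0459]
tool_rot: [-0.08, 0.997, -0.0, 0.001]
force: [-2.4, 0.1, 15.2]
finger_gap: 0.291
```

The floor is found: force rises about 9 N per mm of command. Ease the load, then check the pose before sliding.

```bash
python3 -m inch '[0,0,0.15,0,0,0,0,0,0,0,0,0]'
python3 - <<'E'
from h import *
s=manip.sense(); np.save("pics/s6.npy",s,allow_pickle=True); print(s["tcp_pos"],s["tool_rot"],s["force"],s["finger_gap"])
for n in("wrist","scene","side"):
    p,d=optics.snapshot(n); a=p[:,:,::-1].copy(); cv2.imwrite(f"pics/{n}6.png",a)
    if n!="wrist":
        c={"scene":(310,90),"side":(180,130)}[n]; cv2.imwrite(f"pics/{n}6c.png",cv2.resize(a[c[1]:c[1]+110,c[0]:c[0]+140],None,fx=5,fy=5,interpolation=cv2.INTER_CUBIC))
E
```

```text
t: 9.22
tcp_pos: [0.4498, 0.1248, 0.046]
tool_rot: [-0.08, 0.997, -0.0, 0.0]
force: [-0.0, 0.1, 6.2]
finger_gap: 0.296
[0.44978789 0.1248219  0.04596701] [-8.00264914e-02  9.96792718e-01 -7.61093607e-06  1.92966731e-04] [-9.24717971e-04  5.88498464e-02  6.22556729e+00] 0.29586248447637625
```

View pics/wrist6.png

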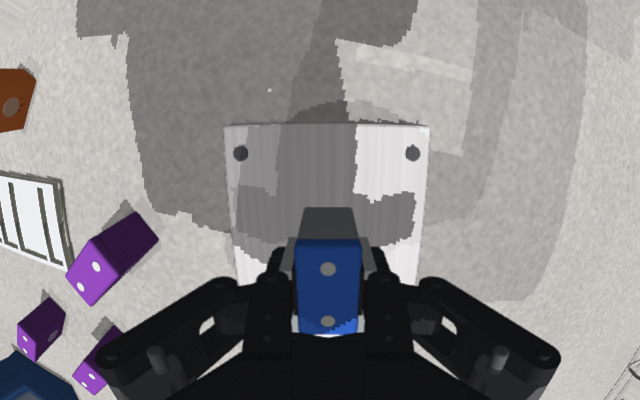

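View pics/scene6c.png

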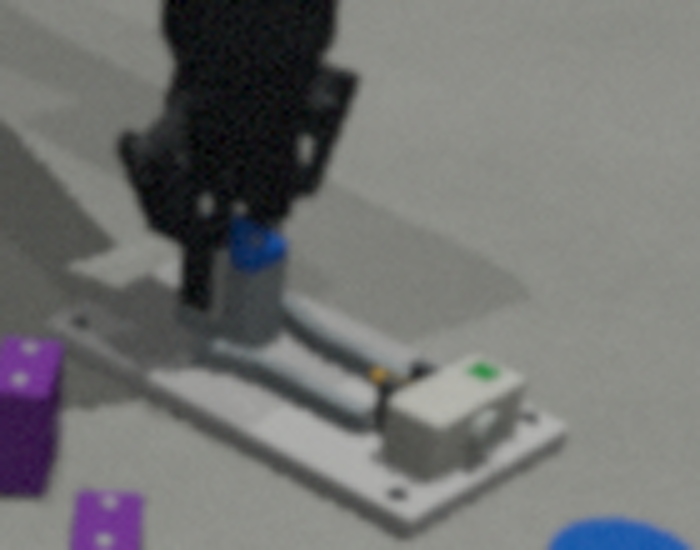

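View pics/side6c.png

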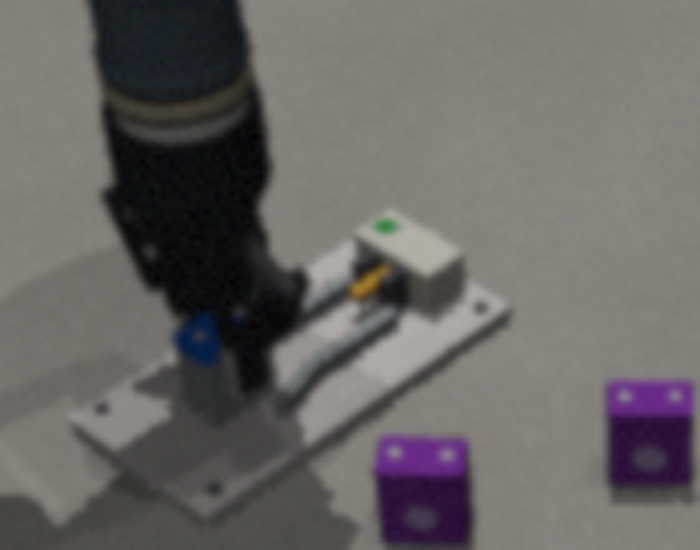

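The cell stands upright in the channel mouth between the flares. Slide 55 mm along the channel, direction (0.987, 0.160).

```bash
python3 -m inch '[0.7,0.11,0.05,0,0.7,0.11,0,0,0.7,0.12,0,0,0.7,0.11,0,0,0,0,0,0,0,0,0,0]'; python3 -m inch '[0.7,0.11,0,0,0.7,0.11,0,0,0.7,0.12,0,0,0.5,0.08,0,0,0,0,0,0,0,0,0,0]'
python3 - <<'E'
from h import *
s=manip.sense(); np.save("pics/s7.npy",s,allow_pickle=True); print(s["tcp_pos"],s["tool_rot"],s["force"],s["finger_gap"])
e=s["tcp_pos"][:2]-[.4945,.1319]; c,n=np.cos(.161),np.sin(.161); print("chan",e@[c,n],e@[-n,c])
p,d=optics.snapshot("wrist"); a=p[:,:,::-1].copy(); cv2.imwrite("pics/wrist7.png",a)
E
```

```text
t: 10.12
tcp_pos: [0.4773, 0.1293, 0.0461]
tool_rot: [-0.08, 0.997, 0.0, -0.0]
force: [0.3, -0.5, -1.4]
finger_gap: 0.295
t: 10.88
tcp_pos: [0.5032, 0.1335, 0.0462]
tool_rot: [-0.08, 0.997, 0.0, -0.0]
force: [0.7, 0.1, -2.1]
finger_gap: 0.291
[0.50320259 0.13348338 0.04624358] [-8.00255248e-02  9.96792740e-01  8.00548653e-06 -3.85390768e-04] [ 0.70352277  0.12237647 -2.09670479] 0.29136919740096795
chan 0.008843870502330048 0.00016783476384085028
```

View pics/wrist7.png

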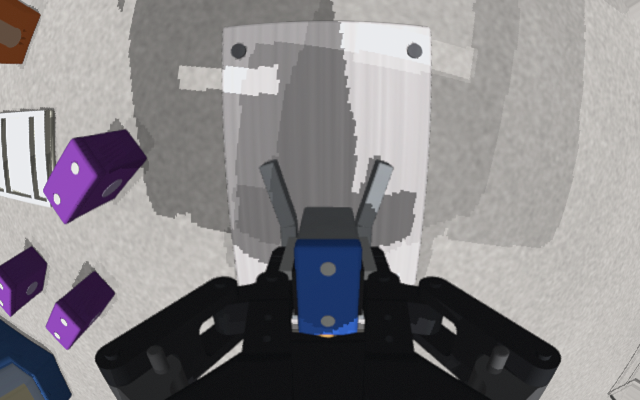

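No side force and centred within 0.2 mm. Move to just short of the plunger, then push in small steps, watching the force.

```bash
python3 -m inch '[0.4,0.06,0,0,0.4,0.07,0,0,0.2,0.03,0,0,0,0,0,0]'; python3 -m inch '[0.2,0.03,0,0,0.2,0.03,0,0,0,0,0,0]';  python3 -m inch '[0.2,0.03,0,0,0.2,0.04,0,0,0,0,0,0,0,0,0,0]'
```

```text
t: 11.42
tcp_pos: [0.5138, 0.1351, 0.0463]
tool_rot: [-0.08, 0.997, 0.0, 0.0]
force: [-0.1, -0.8, -1.8]
finger_gap: 0.297
t: 11.8
tcp_pos: [0.5162, 0.1356, 0.0461]
tool_rot: [-0.08, 0.997, 0.0, -0.002]
force: [-4.5, -0.5, 0.1]
finger_gap: 0.296
t: 12.3
tcp_pos: [0.5205, 0.1363, 0.0461]
tool_rot: [-0.08, 0.997, -0.0, -0.001]
force: [-4.9, -1.3, 0.4]
finger_gap: 0.296
```

```bash
python3 -m inch '[0.2,0.03,0,0,0,0,0,0,0,0,0,0]'; python3 -m inch '[0.2,0.03,0,0,0,0,0,0,0,0,0,0]';  python3 -m inch '[0.1,0.02,0,0,0,0,0,0,0,0,0,0]'; python3 -m inch '[0.1,0.02,0,0,0,0,0,0,0,0,0,0]'
```

```text
t: 12.68
tcp_pos: [0.5219, 0.1365, 0.0461]
tool_rot: [-0.08, 0.997, -0.0, -0.002]
force: [-6.3, -1.9, 2.3]
finger_gap: 0.296
t: 13.05
tcp_pos: [0.5233, 0.1368, 0.0461]
tool_rot: [-0.08, 0.997, -0.0, -0.003]
force: [-6.9, -2.7, 2.2]
finger_gap: 0.297
t: 13.42
tcp_pos: [0.5237, 0.1369, 0.0461]
tool_rot: [-0.08, 0.997, -0.0, -0.003]
force: [-8.7, -2.1, 3.8]
finger_gap: 0.297
t: 13.8
tcp_pos: [0.5245, 0.137, 0.0462]
tool_rot: [-0.08, 0.997, -0.0, -0.004]
force: [-8.3, -3.0, 4.6]
finger_gap: 0.296
```

```bash
python3 -m inch '[0.1,0.02,0,0,0,0,0,0,0,0,0,0]'; python3 -m inch '[0.1,0.01,0,0,0,0,0,0,0,0,0,0]';  python3 -m inch '[0.1,0.02,0,0,0,0,0,0,0,0,0,0]'
```

```text
t: 14.18
tcp_pos: [0.5252, 0.1371, 0.0462]
tool_rot: [-0.08, 0.997, -0.0, -0.004]
force: [-7.2, -2.9, 4.5]
finger_gap: 0.296
t: 14.55
tcp_pos: [0.5259, 0.1372, 0.0462]
tool_rot: [-0.08, 0.997, -0.0, -0.004]
force: [-8.8, -3.8, 5.2]
finger_gap: 0.293
t: 14.92
tcp_pos: [0.5263, 0.1373, 0.0462]
tool_rot: [-0.08, 0.997, -0.0, -0.005]
force: [-11.2, -3.8, 6.5]
finger_gap: 0.296
```

```bash
python3 -m inch '[0.1,0.02,0,0,0,0,0,0,0,0,0,0]'; python3 -m inch '[0.1,0.01,0,0,0,0,0,0,0,0,0,0]'
python3 - <<'E'
from h import *
s=manip.sense(); print(s["tcp_pos"],s["tool_rot"],s["force"],s["finger_gap"])
for n in("scene","side","wrist"):
    p,d=optics.snapshot(n); a=p[:,:,::-1].copy(); cv2.imwrite(f"pics/{n}8.png",a)
    c={"scene":(310,90),"side":(180,130),"wrist":(250,150)}[n]; cv2.imwrite(f"pics/{n}8c.png",cv2.resize(a[c[1]:c[1]+(110 if n!="wrist" else 200),c[0]:c[0]+150],None,fx=5 if n!="wrist" else 3,fy=5 if n!="wrist" else 3,interpolation=cv2.INTER_CUBIC))
E
```

```text
t: 15.3
tcp_pos: [0.5263, 0.1373, 0.0462]
tool_rot: [-0.08, 0.997, -0.0, -0.006]
force: [-11.2, -3.9, 8.0]
finger_gap: 0.298
t: 15.68
tcp_pos: [0.5263, 0.1373, 0.0462]
tool_rot: [-0.08, 0.997, -0.0, -0.007]
force: [-12.6, -5.2, 10.2]
finger_gap: 0.294
[0.5263326  0.13730952 0.04623063] [-8.04786842e-02  9.96732123e-01 -3.89512086e-04 -6.93578335e-03] [-12.61192965  -5.24491474  10.16744701] 0.2942848125460332
```

View pics/scene8c.png

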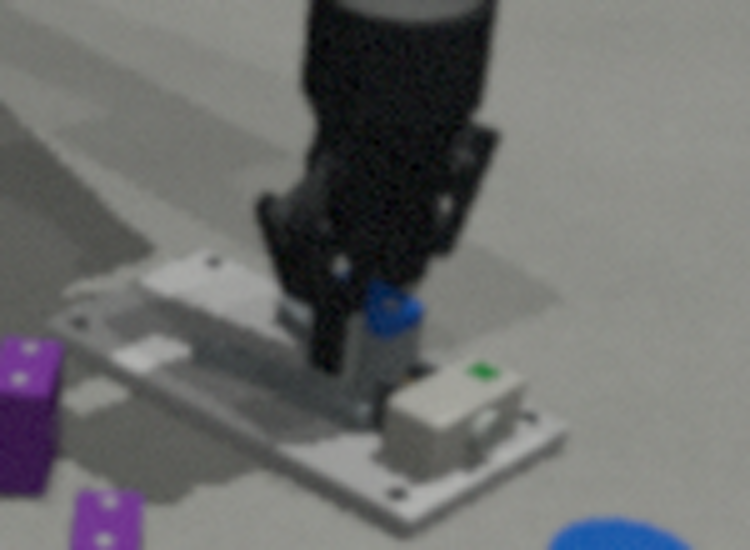

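View pics/wrist8c.png

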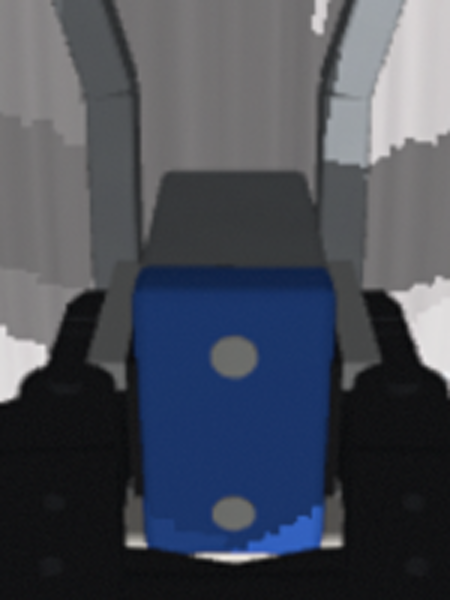

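The advance stopped at TCP channel x of about 0.032 (home), about 12 mm after plunger contact. Axial force is about 13 N against an 8 N spring, so the cell is at the stops but only lightly pressed. Add push in small steps and relieve the growing downward load.

```bash
python3 -m inch '[0.1,0.015,0.05,0,0,0,0,0,0,0,0,0]'; python3 -m inch '[0.1,0.015,0.05,0,0,0,0,0,0,0,0,0]'
```

```text
t: 16.2
tcp_pos: [0.5264, 0.1373, 0.0463]
tool_rot: [-0.081, 0.997, -0.0, -0.008]
force: [-13.7, -6.6, 7.1]
finger_gap: 0.295
t: 16.58
tcp_pos: [0.5264, 0.1373, 0.0464]
tool_rot: [-0.081, 0.997, -0.0, -0.009]
force: [-14.8, -5.9, 5.9]
finger_gap: 0.296
```

```bash
python3 -m inch '[0.1,0.015,0,0,0,0,0,0,0,0,0,0]'; python3 -c "
from h import *
s=manip.sense();print(s['force'],s['ft_torque'],s['tool_rot'],s['tcp_pos'])"
```

```text
t: 16.95
tcp_pos: [0.5265, 0.1373, 0.0464]
tool_rot: [-0.081, 0.997, -0.001, -0.01]
force: [-15.6, -7.3, 7.9]
finger_gap: 0.296
[-15.63470694  -7.28204256   7.94025001] [-1.06235428  2.42641223 -0.06166827] [-8.06066571e-02  9.96693456e-01 -5.36851805e-04 -1.02192844e-02] [0.52648451 0.13733499 0.04642173]
```

```bash
python3 -m inch '[0.1,-0.05,0.05,0,0.1,0,0,0,0,0,0,0,0,0,0,0]'; python3 -m inch '[0,0,0,0,0,0,0,0,0,0,0,0,0,0,0,0]'; python3 -c "
from h import *
s=manip.sense();print(s['force'],s['ft_torque'],s['tool_rot'],s['tcp_pos'],s['finger_gap'])
for n in('scene','side','wrist'):
    p,d=optics.snapshot(n); a=p[:,:,::-1].copy(); cv2.imwrite(f'pics/{n}9.png',a)
a=cv2.imread('pics/wrist9.png'); cv2.imwrite('pics/wrist9c.png',cv2.resize(a[150:350,250:400],None,fx=3,fy=3))
a=cv2.imread('pics/side9.png'); cv2.imwrite('pics/side9c.png',cv2.resize(a[130:240,180:330],None,fx=5,fy=5))
"
```

```text
t: 17.45
tcp_pos: [0.5266, 0.1373, 0.0465]
tool_rot: [-0.081, 0.997, -0.0, -0.012]
force: [-17.4, -4.5, 7.8]
finger_gap: 0.296
t: 17.95
tcp_pos: [0.5265, 0.1373, 0.0465]
tool_rot: [-0.081, 0.997, -0.0, -0.012]
force: [-18.2, -4.5, 7.5]
finger_gap: 0.294
[-18.2210652   -4.46923008   7.50879152] [-0.77428627  2.80447241 -0.02190983] [-8.06772178e-02  9.96664415e-01 -1.61360978e-04 -1.22965448e-02] [0.52652432 0.13731559 0.04648677] 0.2938568476853727
```

View pics/wrist9c.png

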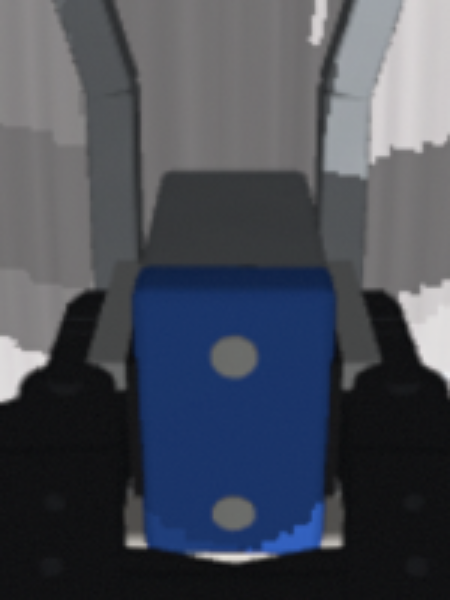

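View pics/side9c.png

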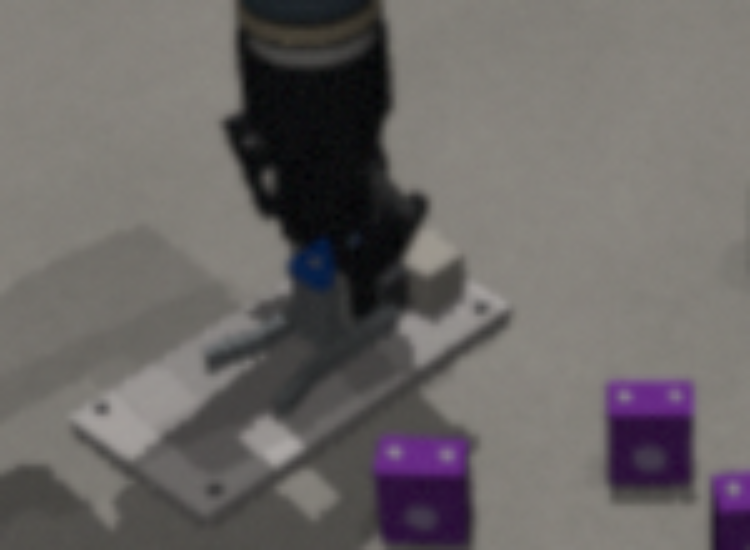

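View pics/scene9.png

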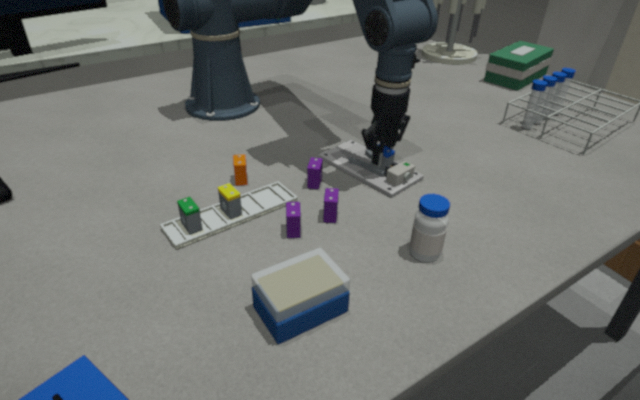

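The cell is aligned and centred between the walls, still held as before, and the bystanders have not moved. Axial force is about 18.7 N, roughly 10 N over the spring. Hold for 2.5 s.

```bash
python3 -m inch '[0,0,0,0,0,0,0,0,0,0,0,0,0,0,0,0,0,0,0,0,0,0,0,0,0,0,0,0,0,0,0,0,0,0,0,0,0,0,0,0,0,0,0,0,0,0,0,0,0,0,0,0,0,0,0,0,0,0,0,0,0,0,0,0,0,0,0,0,0,0,0,0,0,0,0,0,0,0,0,0]'
python3 -c "
from h import *
s=manip.sense();f=s['force'];M=R.from_quat(s['tool_rot']).as_matrix()
e=s['tcp_pos'][:2]-[.4945,.1319]; c,n=np.cos(.161),np.sin(.161)
print(s['t'],f,'axial',-(f[0]*c+f[1]*n),'lat',-f[0]*n+f[1]*c,'tilt',np.arccos(-M[2,2]),M[:,2],'chan',e@[c,n],e@[-n,c],'yaw',np.arctan2(-M[1,0],-M[0,0]),abs(s['qd']).max())
a=cv2.imread('pics/scene0.png').astype(int);b=cv2.imread('pics/scene9.png').astype(int)
for nm,(x0,y0,x1,y1) in dict(cells=(160,180,245,245),jar=(405,185,455,270),box=(245,245,355,340)).items(): print(nm,abs(a-b)[y0:y1,x0:x1].mean())
"
```

```text
t: 20.6
tcp_pos: [0.5265, 0.1373, 0.0465]
tool_rot: [-0.081, 0.997, -0.0, -0.012]
force: [-18.6, -4.0, 8.6]
finger_gap: 0.298
20.6 [-18.55110547  -3.95649278   8.56313492] axial 18.945439746483586 lat -0.9314837912964671 tilt 0.02455782911274049 [-0.0244477  -0.00229692 -0.99969847] chan 0.03248332821856881 0.00020509493975850025 yaw 0.16150628503059097 0.0009382621669165378
cells 5.613273001508295
jar 5.421019607843137
box 5.540701754385965
```

```bash
python3 -c "
from station import job,manip
job.sign_off(); s=manip.sense(); print(s['t'],s['force'],s['tcp_pos'])"
```

```text
the job is handed in; nothing more can be done
the job is handed in; nothing more can be done
```

I took the blue-topped cell from the rack's end pocket, stood it in the mouth of the channel and slid it along, pushing the plunger in until it stopped against the steel stops. I held it pressed there for over 2.5 s and handed in at about 20.6 s, still gripping and pushing.

**Last checks before hand-in:**
- **Position:** the tool was at channel x = 32.5 mm, with the cell's home position at 33 mm. It was 0.2 mm off the centre line and its yaw was within 0.001 rad of the channel.
- **Force:** the push along the channel was 18.9 N and steady, about 10.8 N above the spring. Floor friction, which I could not separate, may take 1–3 N of that off the stops.
- **Tilt:** the tool leaned 0.025 rad while pressing, and the cell leaned with it; the limit is 0.08.
- **Bystanders:** the other two cells, the jar and the tip box look unmoved when the first and last scene pictures are compared.

**Not confirmed directly:** the gripper hides the plunger, so its travel is inferred from about 12 mm of motion after first contact and the sudden stop at the home position. My force and position reading after hand-in was refused, so the last readings are from just before it.

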